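# Reload the objective rack in reverse order

## Task

Move the four microscope objectives from the black storage rack into the pockets of the aluminium loading rack, in reverse order: the one that starts nearest the robot goes into the pocket farthest from it, the next into the next pocket, and so on down the row. Set each one down gently so that it stands upright on the floor of its pocket: do not drop or tip over any of them.

Things in the scene. Friction and masses are not known exactly. Their poses are not given: they have to be found in the camera images.
- objective_red_mid (a point): loose microscope objective with a red cone near the top: upright steel cylinder 34 mm in diameter up to 34 mm, then the coloured cone, then a dark nose; 52 mm tall over all, about 200 g. The point lies on its axis, half-way up (26 mm above its underside, where it is 34 mm wide: a good height to grip); z runs up its axis; it is round, so yaw means nothing. It starts standing upright on the red pad.
- objective_yellow_mid (a point): loose microscope objective with a yellow cone near the top: upright steel cylinder 34 mm in diameter up to 37 mm, then the coloured cone, then a dark nose; 56 mm tall over all, about 200 g. The point lies on its axis, half-way up (28 mm above its underside, where it is 34 mm wide: a good height to grip); z runs up its axis; it is round, so yaw means nothing. It starts standing upright on the yellow pad.
- objective_green_mid (a point): loose microscope objective with a green cone near the top: upright steel cylinder 34 mm in diameter up to 40 mm, then the coloured cone, then a dark nose; 60 mm tall over all, about 200 g. The point lies on its axis, half-way up (30 mm above its underside, where it is 34 mm wide: a good height to grip); z runs up its axis; it is round, so yaw means nothing. It starts standing upright on the green pad.
- objective_blue_mid (a point): loose microscope objective with a blue cone near the top: upright steel cylinder 34 mm in diameter up to 42 mm, then the coloured cone, then a dark nose; 64 mm tall over all, about 200 g. The point lies on its axis, half-way up (32 mm above its underside, where it is 34 mm wide: a good height to grip); z runs up its axis; it is round, so yaw means nothing. It starts standing upright on the blue pad.
- pad_red: fixed flat red disc, 54 mm in diameter and 4 mm thick, lying on the storage rack: marks the place where the red objective starts. Origin at the centre of its underside; its top is 18 mm above the bench.
- pad_yellow: fixed flat yellow disc, 54 mm in diameter and 4 mm thick, lying on the storage rack: marks the place where the yellow objective starts. Origin at the centre of its underside; its top is 18 mm above the bench.
- pad_green: fixed flat green disc, 54 mm in diameter and 4 mm thick, lying on the storage rack: marks the place where the green objective starts. Origin at the centre of its underside; its top is 18 mm above the bench.
- pad_blue: fixed flat blue disc, 54 mm in diameter and 4 mm thick, lying on the storage rack: marks the place where the blue objective starts. Origin at the centre of its underside; its top is 18 mm above the bench.
- storage_rack: fixed black bar, 276 x 76 x 14 mm, at the robot's left or right, with the pads in a row along its long axis x at x = -99, -33, +33, +99 mm (y = 0). Origin: centre of its underside, on the bench; x points away from the robot within 0.4 rad, so -99 is nearest the robot. Clutter, no part of the job: things under 15 mm high between the racks, taller ones (to 130 mm) outside and beyond, clear of the rows.
- loading_rack: fixed bare aluminium bar, 276 x 76 x 18 mm, with four round pockets, 50 mm across and 8 mm deep with black floors, in a row along its long axis x at x = -99, -33, +33 and +99 mm (y = 0). Origin at the centre of its underside, on the bench; pocket floors are 10 mm and its top 18 mm above the bench. Its x axis points away from the robot within about 0.4 rad, so -99 is the pocket nearest the robot. It stands on the other side from the storage rack.

How it is judged:
By the outcome, as a careful person would: the job done as asked, in the order asked, and still so for the second after the job is handed in, with the robot touching nothing.
It also fails if it takes over 110 s, if anything falls off the work surface, if the arm or the gripper's body presses on something with over 40 N, if the wrist force passes 120 N, or if a joint passes its speed limit or range.

## Robot

A 6-joint arm with a two-finger parallel gripper is mounted at the origin on the work surface. World frame = base frame: x ahead of the robot, y to its left, z up, the work surface at z = 0. Lengths are in m, angles in rad, forces in N, time in s.
With the tool pointing down it reaches from about 0.35 to 0.725 m from the base axis. Payload 6 kg.
Tool frame: the origin (TCP) lies at the centre of the arm's flange, where the gripper is bolted on; the fingertips stand 173 mm ahead of it and the grasp point (between the pads) lies 155 mm ahead of it; z points along the fingers, y is the direction in which the jaws open and shut (so a half turn about z gives the same grasp; the last joint's range is limited). The gripper opens to 85 mm and grips with 20 to 120 N. Pads are 22 mm wide; open, the fingers measure 114 mm over their backs; the gripper's body (76 mm by 85 mm) begins 54 mm behind the grasp point. The pads swing forward as they close: fully open they stand 13 mm farther back than shut.
Start: joints at [-0.77, 0.04, 0.085, 0, -1.615, -0.334], TCP at [0.27, -0.536, 0.405] pointing down, gripper open.
Joint ranges: [-2.56, 2.56], [-1.29, 2.01], [-1.08, 1.49], [-3.29, 1.98], [-2.81, -0.18], [-2.99, 2.99]. Speed limits (rad/s): [2.57, 2.57, 3.01, 3.14, 3.14, 3.14].

## Interface

Orientations are given as [roll, pitch, yaw] about the fixed x, y, z axes, in that order (R = Rz(yaw) Ry(pitch) Rx(roll)).
In Python, from bench import bot gives the robot as it stands.
- The arm moves only by the tool apply_moves, never from a script. Its argument "plan" is text: rows parted by semicolons, each of 4 numbers parted by spaces: the shift along the world's x, y, z in mm, then the turn about the world's z in degrees. A call has exactly 10 rows; each row shifts and turns the pose as measured when the row begins; what a row does not reach is not made up. A row lasts 1/8 s, in which the tool goes at most 62.5 mm and 10.7 degrees, less where a joint would pass 70% of its speed; a pose out of reach is approached as far as the arm can. A call with a gripper value outside its range is refused whole. "gripper" is the opening, from -1 (shut) to 1 (fully open), set as the call begins (left out, the last holds). The fingers move at their own pace and stop on an object; "newtons" is the grip in N (left out, the last holds). Time passes only in rows, so rows that do not move let the fingers close, or fill a call up. It gives the time, the measured TCP pose, the force and the opening at its end, in the units of the state.
- bot.get_obs(): the state, without advancing time (a new reading comes with each control period).
- bot.get_image(name): name is "side" or "top" or "wrist"; returns (picture, depth): 384x512x3 uint8, red, green, blue; 384x512 float32, m along the optical axis (not along the pixel's ray), 0 where there is no reading.
- bot.get_calibration(name): a dict with "K" (3x3 intrinsics, pixels), "cam_to_world" (4x4, takes a point from camera to world coordinates). Camera axes: x right, y down, z forward; pixel columns grow to the right and rows downward; lengths in m; the calibration is good to about 2 mm. A picture is of the moment at which its call begins: read the wrist's pose just before it. get_calibration takes no time and is no camera call; for the wrist camera it gives the pose at the moment of the call.
- bot.close_job(): hands the job in, once; it reports no verdict.
The state is a dict: "time": time; "joint_pos": joint angles; "joint_vel": joint speeds; "tau": joint torques, N m; "eef_pos": TCP position; "orientation": TCP orientation; "ft_force": force on the tool from outside, world axes, zero at the start; "ft_torque": the same for the moment, N m; "opening": finger opening in m.
Only numpy, scipy, OpenCV 4.12 (cv2) and the standard library are available. Lean on these libraries where they do the work, as an engineer would, in place of code of your own. Each camera call takes 0.05 s, during which the arm holds its last target. There are 200 camera calls.

## Working session

There is one attempt and no reset: what is moved stays moved. The work goes in short steps, Python scripts to look and compute and a tool call to move; the robot and the scene stay as the last step left them, time stands still between calls to the robot, and variables do not carry over. Pictures are saved under pics/ and viewed, about 12 in all and at most 16, crops included, and the job is handed in when it is done.

Besides the shell and the picture viewer there is one more tool, called as name(argument=value, ...) on one line, values as JSON. apply_moves: Moves the arm, as the interface text tells. Its arguments: {"type":"object","properties":{"plan":{"type":"string"},"gripper":{"type":"number"},"newtons":{"type":"number"}},"required":["plan"]}

```bash
mkdir -p pics; ls
python3 - <<'E'
from bench import bot
import cv2,numpy as np
o=bot.get_obs();print(o)
for n in("top","side"):
    p,d=bot.get_image(n);c=bot.get_calibration(n);print(n,c)
    cv2.imwrite(f"pics/{n}0.png",p[...,::-1]);np.savez(f"{n}0.npz",p=p,d=d,**c)
E
```

```text
pics
{'time': 0.0, 'joint_pos': array([-7.70276793e-01,  4.08094286e-02,  8.38087991e-02, -5.18224895e-04,
       -1.61548427e+00, -3.33655102e-01]), 'joint_vel': array([ 0.00123487,  0.00193518, -0.00260769, -0.00092931, -0.00021389,
        0.00197036]), 'tau': array([-4.49200434e-04, -3.68202567e+01,  3.47407329e+01,  6.93187192e+00,
       -5.29804471e-03,  4.34296226e-07]), 'eef_pos': array([ 0.27011947, -0.53573071,  0.40366813]), 'orientation': array([ 3.13982765e+00, -6.38089813e-05, -2.67470545e+00]), 'ft_force': array([-0.18943487,  0.51820559,  0.88063615]), 'ft_torque': array([ 0.06172845,  0.04358793, -0.02296883]), 'opening': 0.08562230788567596}
top {'K': array([[368.57434079,   0.        , 254.31758461],
       [  0.        , 368.57434079, 194.52322443],
       [  0.        ,   0.        ,   1.        ]]), 'cam_to_world': array([[-0.0228162 , -0.99804361,  0.05820978,  0.48162318],
       [-0.99965833,  0.02351837,  0.01140629, -0.01533623],
       [-0.01275297, -0.05792965, -0.99823921,  0.74824681],
       [ 0.        ,  0.        ,  0.        ,  1.        ]])}
side {'K': array([[390.5517269 ,   0.        , 249.24681106],
       [  0.        , 390.5517269 , 187.39116295],
       [  0.        ,   0.        ,   1.        ]]), 'cam_to_world': array([[-0.93919624, -0.26541345,  0.21786723,  0.36156517],
       [-0.34284969,  0.68954371, -0.63795263,  0.48035012],
       [ 0.01909223, -0.67385842, -0.73861378,  0.64729605],
       [ 0.        ,  0.        ,  0.        ,  1.        ]])}
```

View pics/top0.png

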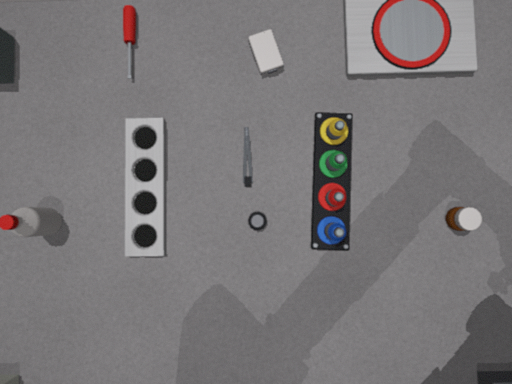

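View pics/side0.png

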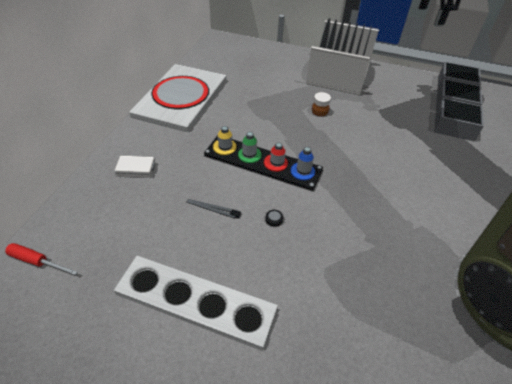

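Top view: the storage rack is on the right (−y), col ~333. From near to far it holds blue (row 231), red (197), green (163) and yellow (130). The loading rack is on the left (col 145), with pockets at rows 236, 203, 170 and 137 from near to far. The side view agrees.

```bash
cat > h.py <<'E'
import cv2,numpy as np
def cast(K,T,uv,z):
    uv=np.atleast_2d(uv).astype(float);d=np.c_[uv,np.ones(len(uv))]@np.linalg.inv(K).T@T[:3,:3].T
    o=T[:3,3];return (o+d*((z-o[2])/d[:,2:]))
def blobs(m,lo,hi):
    n,l,s,c=cv2.connectedComponentsWithStats(m.astype(np.uint8));
    return [(c[i],s[i],l==i) for i in range(1,n) if lo<s[i,4]<hi]
HUE=dict(red=(0,170),yellow=(25,),green=(68,),blue=(112,))
def colmask(hsv,c):
    h=hsv[...,0].astype(int);m=dict(red=(h<8)|(h>172),yellow=(h>20)&(h<34),green=(h>50)&(h<90),blue=(h>100)&(h<125))[c]
    return m&(hsv[...,1]>120)&(hsv[...,2]>50)
E
python3 - <<'E'
from h import *
for n in("top","side"):
    f=np.load(n+"0.npz");p,d,K,T=f['p'],f['d'],f['K'],f['cam_to_world']
    hsv=cv2.cvtColor(p,cv2.COLOR_RGB2HSV);g=p.max(2)
    v,u=np.mgrid[:384,:512];P=np.stack([(u-K[0,2])/K[0,0]*d,(v-K[1,2])/K[0,0]*d,d],-1)@T[:3,:3].T+T[:3,3]
    print(n)
    print(" pockets",[ (c.round(1),s[4],cast(K,T,c,.010).round(4)[0]) for c,s,m in blobs((g<60)&(P[...,2]<.03)&(P[...,1]>.08)&(P[...,0]>.2),200,2000)])
    for c,s,m in blobs((p.min(2)>135)&(P[...,1]>.08)&(P[...,0]<.7)&(P[...,2]<.04),900,9000):
        r=cv2.minAreaRect(cast(K,T,np.argwhere(m)[:,::-1],.018)[:,:2].astype(np.float32)*1000);print(" rack",r)
    for c in HUE:
        m=colmask(hsv,c)&(P[...,1]<0)&(P[...,1]>-.4)&(P[...,0]<.64)
        pad=m&(P[...,2]<.026);b=max(blobs(pad,20,3000),key=lambda b:b[1][4])
        k=cast(K,T,np.argwhere(b[2])[:,::-1],.018)[:,:2].astype(np.float32)*1000
        top=P[m&(P[...,2]>.03)]
        print(" ",c,"pad circle",cv2.minEnclosingCircle(k),"cone",np.median(top,0).round(4),len(top))
E
```

```text
top
 pockets [(array([ 8.8, 59.3]), np.int32(482), array([0.8168, 0.4945, 0.01  ])), (array([144.8, 137.4]), np.int32(349), array([0.6462, 0.213 , 0.01  ])), (array([145. , 169.8]), np.int32(352), array([0.5799, 0.213 , 0.01  ])), (array([144.8, 202.5]), np.int32(366), array([0.5138, 0.2137, 0.01  ])), (array([144.8, 235.3]), np.int32(370), array([0.448 , 0.2141, 0.01  ]))]
 rack ((547.111328125, 213.88272094726562), (78.49221801757812, 277.6692810058594), 89.51753234863281)
  red pad circle ((516.8541259765625, -160.34954833984375), 29.002300262451172) cone [ 0.5121 -0.1575  0.0582] 186
  yellow pad circle ((636.5218505859375, -168.7659912109375), 25.9271183013916) cone [ 0.6354 -0.1678  0.0597] 79
  green pad circle ((582.3989868164062, -164.39849853515625), 28.266916275024414) cone [ 0.5802 -0.1598  0.0637] 159
  blue pad circle ((451.1109924316406, -155.93800354003906), 28.609376907348633) cone [ 0.451  -0.1527  0.0673] 180
side
 pockets [(array([144.4, 280.8]), np.int32(396), array([0.6478, 0.2119, 0.01  ])), (array([177.4, 292.8]), np.int32(426), array([0.5815, 0.2123, 0.01  ])), (array([211.9, 305.6]), np.int32(453), array([0.5149, 0.2128, 0.01  ])), (array([247.8, 318.8]), np.int32(495), array([0.4488, 0.2132, 0.01  ]))]
 rack ((532.9432373046875, 170.67567443847656), (160.9905242919922, 315.4669189453125), 89.66976165771484)
  red pad circle ((519.048583984375, -159.45590209960938), 30.957836151123047) cone [ 0.513  -0.1537  0.0579] 93
  yellow pad circle ((635.2704467773438, -166.8255615234375), 27.140380859375) cone [ 0.6361 -0.1635  0.0606] 35
  green pad circle ((583.4954223632812, -162.92327880859375), 28.958967208862305) cone [ 0.5815 -0.1554  0.0645] 73
  blue pad circle ((453.2989501953125, -155.39984130859375), 30.470232009887695) cone [ 0.4486 -0.1488  0.0672] 104
```

apply_moves(plan="25 38 0 -3;25 38 0 -3;25 38 0 -3;25 38 0 -3;25 38 0 -3;25 38 0 -3;25 38 0 -3;25 38 0 -3;15 36 0 -3;15 36 0 -2", gripper=1, newtons=40)

```text
time: 1.35
eef_pos: [0.5042, -0.1485, 0.3979]
orientation: [3.133, -0.006, 3.081]
ft_force: [1.1, 0.1, -0.4]
opening: 0.0857
```

```bash
cat > look.py <<'E'
import sys
from bench import bot
from h import *
n=sys.argv[1]
o=bot.get_obs();print(o['time'],o['eef_pos'].round(4),np.degrees(o['orientation']).round(2),o['opening'],o['ft_force'].round(1))
c=bot.get_calibration('wrist');p,d=bot.get_image('wrist')
print(c['cam_to_world'].round(3).tolist(),c['K'][0,0])
cv2.imwrite(f"pics/{n}.png",p[...,::-1]);np.savez(f"{n}.npz",p=p,d=d,**c)
E
python3 look.py w1
```

```text
1.35 [ 0.5042 -0.1485  0.3979] [179.52  -0.32 176.5 ] 0.08565020141716588 [ 1.1  0.1 -0.4]
[[0.061, 0.947, 0.315, 0.422], [0.998, -0.061, -0.011, -0.143], [0.008, 0.315, -0.949, 0.369], [0.0, 0.0, 0.0, 1.0]] 333.7217280161777
```

View pics/w1.png

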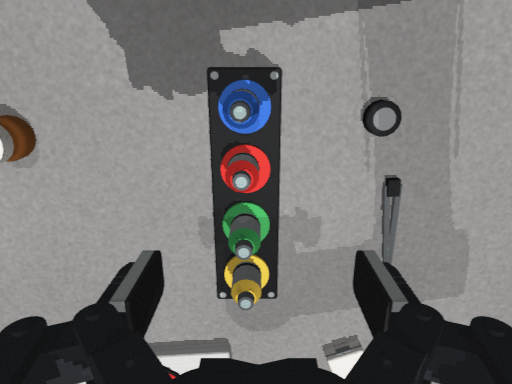

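The wrist view shows all four standing upright, with light nose tips at (240,112) blue, (241,182) red, (244,252) green and (246,303) yellow. I'll cast the tips at their known heights and compare with the top view.

```bash
cat > tips.py <<'E'
from h import *
H=dict(blue=.082,red=.070,green=.078,yellow=.074)
seeds=dict(w1=[(240,112),(241,182),(244,252),(246,303)],top0=[(340,232),(340,197),(340,159),(339,126)])
for n,S in seeds.items():
    f=np.load(n+".npz");p,d,K,T=f['p'],f['d'],f['K'],f['cam_to_world'];hsv=cv2.cvtColor(p,cv2.COLOR_RGB2HSV)
    for (u,v),c in zip(S,H):
        r=12 if n=='w1' else 5
        w=np.zeros(d.shape,bool);w[v-r:v+r+1,u-r:u+r+1]=1
        B=blobs(w&(hsv[...,1]<50)&(p.min(2)>110),3,400)
        b=max(B,key=lambda b:b[1][4]);z=(np.array([*(np.linalg.inv(K)@[*b[0],1])])*np.median(d[b[2]]))@T[:3,:3].T+T[:3,3]
        m=colmask(hsv,c);
        print(n,c,b[0].round(1),b[1][2:],cast(K,T,b[0],H[c]).round(4)[0,:2],"depthpt",z.round(4))
E
python3 tips.py
```

```text
w1 blue [239.4 112.3] [ 14  14 145] [ 0.4515 -0.158 ] depthpt [ 0.4513 -0.158   0.0837]
w1 red [240.8 181.7] [ 13  12 131] [ 0.5166 -0.1624] depthpt [ 0.516  -0.1623  0.0718]
w1 green [243.4 252.4] [12 10 99] [ 0.587 -0.165] depthpt [ 0.5861 -0.1648  0.0797]
w1 yellow [246.3 310.2] [ 25  15 237] [ 0.6586 -0.1675] depthpt [ 0.7172 -0.1736  0.0009]
top0 blue [339.1 232.1] [ 7  7 39] [ 0.4493 -0.1584] depthpt [ 0.4493 -0.1582  0.0829]
top0 red [338.9 196.1] [ 7  7 37] [ 0.5145 -0.163 ] depthpt [ 0.5145 -0.1629  0.0705]
top0 green [339.9 157.7] [ 7  7 39] [ 0.5844 -0.1655] depthpt [ 0.5843 -0.1654  0.0786]
top0 yellow [339.9 124.2] [ 7  7 37] [ 0.6473 -0.1686] depthpt [ 0.6472 -0.1685  0.0747]
```

apply_moves(plan="-27 -5 0 0;-26 -5 0 0;0 0 -30 0;0 0 -35 0;0 0 -35 0;0 0 -30 0;0 0 -25 0;0 0 -15 0;0 0 0 0;0 0 0 0")

```text
time: 2.65
eef_pos: [0.4502, -0.154, 0.2206]
orientation: [3.131, -0.008, 3.085]
ft_force: [-0.1, 0.5, -0.3]
opening: 0.0853
```

apply_moves(plan="0 -4 -8 0;0 0 -8 0;0 0 0 0;0 0 0 0;0 0 0 0;0 0 0 0;0 0 0 0;0 0 0 0;0 0 0 0;0 0 0 0")

```text
time: 3.9
eef_pos: [0.451, -0.1584, 0.2059]
orientation: [3.131, -0.004, 3.085]
ft_force: [0.5, 0.1, -0.3]
opening: 0.0857
```

apply_moves(plan="0 0 0 0;0 0 0 0;0 0 0 0;0 0 0 0;0 0 0 0;0 0 0 0;0 0 0 0;0 0 0 0;0 0 0 0;0 0 0 0", gripper=-1, newtons=40)

```text
time: 5.15
eef_pos: [0.4511, -0.1584, 0.2063]
orientation: [3.131, -0.003, 3.086]
ft_force: [-0.2, 0.2, 0.0]
opening: 0.0329
```

```bash
python3 look.py w2
```

```text
5.15 [ 0.4511 -0.1584  0.2063] [179.41  -0.2  176.79] 0.032853811323771125 [-0.2  0.2  0. ]
[[0.056, 0.947, 0.317, 0.369], [0.998, -0.057, -0.008, -0.153], [0.01, 0.317, -0.948, 0.177], [0.0, 0.0, 0.0, 1.0]] 333.7217280161777
```

View pics/w2.png

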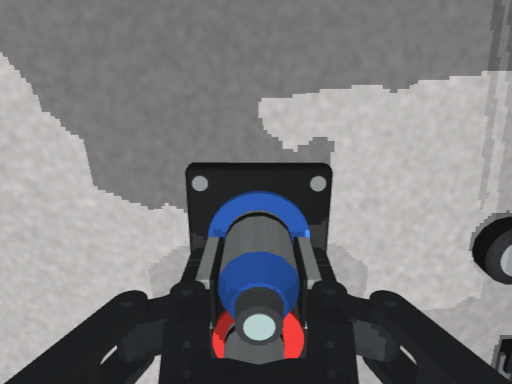

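The blue objective is held squarely, with its tip at (259,326) and an opening of 33 mm. Now lift and carry it.

apply_moves(plan="0 0 15 0;0 0 25 0;0 0 30 0;10 20 15 0;20 38 0 0;25 48 0 0;25 48 0 0;25 48 0 0;25 48 0 0;22 40 0 0")

```text
time: 6.45
eef_pos: [0.6043, 0.1386, 0.3017]
orientation: [3.129, -0.001, 3.08]
ft_force: [0.7, -0.8, -1.3]
opening: 0.0326
```

apply_moves(plan="20 36 0 0;12 22 0 0;6 12 0 0;3 6 0 0;0 0 0 0;0 0 0 0;0 0 0 0;0 0 0 0;0 0 0 0;0 0 0 0")

```text
time: 7.7
eef_pos: [0.6463, 0.2172, 0.3034]
orientation: [3.13, -0.002, 3.081]
ft_force: [-0.3, -0.3, -1.5]
opening: 0.0328
```

apply_moves(plan="0 -5 -12 0;0 0 -20 0;0 0 -20 0;0 0 -15 0;0 0 -6 0;0 0 0 0;0 0 0 0;0 0 0 0;0 0 0 0;0 0 0 0")

```text
time: 8.95
eef_pos: [0.6461, 0.2118, 0.2249]
orientation: [3.13, -0.003, 3.081]
ft_force: [-0.3, 0.0, -1.9]
opening: 0.0331
```

```bash
python3 look.py w3
```

```text
8.95 [0.6461 0.2118 0.2249] [ 1.7936e+02 -1.5000e-01  1.7653e+02] 0.033095022707575014 [-0.3  0.  -1.9]
[[0.061, 0.946, 0.318, 0.564], [0.998, -0.061, -0.009, 0.218], [0.011, 0.318, -0.948, 0.196], [0.0, 0.0, 0.0, 1.0]] 333.7217280161777
```

View pics/w3.png

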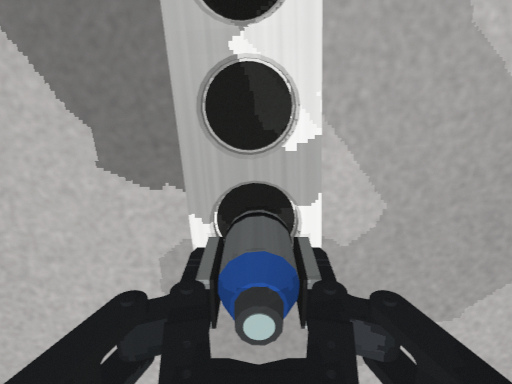

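The blue objective hangs over the far pocket, with the pocket at col ~256 and the cylinder at ~258. The next pocket's rim is centred at (249,105). I'll check x numerically.

Run:
```python
from h import *
f=np.load("w3.npz");p,K,T=f['p'],f['K'],f['cam_to_world'];print(K[:2,2])
for c,s,m in blobs(p.max(2)<70,1500,30000):
    if c[1]<240 and s[1]>5: 
        (x,y),r=cv2.minEnclosingCircle(np.argwhere(m)[:,::-1].astype(np.float32)) ; k=cast(K,T,np.argwhere(m)[:,::-1],.010)[:,:2]; print(c,s,k.min(0).round(4),k.max(0).round(4),k.mean(0).round(4))
```

```text
[258.08169794 185.41090902]
[247.92559624 105.06701377] [ 206   61   86   89 5954] [0.5578 0.19  ] [0.6046 0.2365] [0.5804 0.2132]
```

apply_moves(plan="1 1 -8 0;0 0 -8 0;0 0 -4 0;0 0 -2 0;0 0 -1 0;0 0 -1 0;0 0 0 0;0 0 0 0;0 0 0 0;0 0 0 0")

```text
time: 10.25
eef_pos: [0.6471, 0.2129, 0.1992]
orientation: [3.13, -0.003, 3.081]
ft_force: [0.2, 0.7, -1.3]
opening: 0.0328
```

apply_moves(plan="0 0 -1 0;0 0 0 0;0 0 -1 0;0 0 0 0;0 0 0 0;0 0 0 0;0 0 0 0;0 0 0 0;0 0 0 0;0 0 0 0")

```text
time: 11.5
eef_pos: [0.6473, 0.213, 0.1984]
orientation: [3.13, -0.002, 3.081]
ft_force: [-0.8, -0.7, 0.3]
opening: 0.0333
```

apply_moves(plan="0 0 -1 0;0 0 0 0;0 0 0 0;0 0 0 0;0 0 0 0;0 0 0 0;0 0 0 0;0 0 0 0;0 0 0 0;0 0 0 0")

```text
time: 12.75
eef_pos: [0.6473, 0.213, 0.1984]
orientation: [3.13, -0.001, 3.081]
ft_force: [-1.6, -0.4, 0.8]
opening: 0.0325
```

apply_moves(plan="0 0 0 0;0 0 0 0;0 0 0 0;0 0 0 0;0 0 15 0;0 0 25 0;0 0 30 0;0 0 25 0;-8 -25 10 0;-15 -45 0 0", gripper=1)

```text
time: 14.0
eef_pos: [0.6242, 0.1434, 0.3124]
orientation: [3.129, 0.005, 3.085]
ft_force: [0.3, -0.5, -0.0]
opening: 0.0855
```

apply_moves(plan="-18 -52 0 0;-18 -52 0 0;-18 -52 0 0;-18 -52 0 0;-15 -42 0 0;-10 -28 0 0;-6 -16 0 0;0 -6 0 0;0 0 0 0;0 0 0 0")

```text
time: 15.25
eef_pos: [0.5161, -0.1668, 0.3252]
orientation: [3.127, 0.021, 3.085]
ft_force: [-0.1, -0.7, -0.1]
opening: 0.0856
```

Run:
```python
from bench import bot
import cv2
p,d=bot.get_image('side');cv2.imwrite('pics/s1.png',cv2.resize(p[100:384,80:400,::-1],None,fx=2,fy=2))
print(bot.get_obs()['eef_pos'])
```

```text
[ 0.51615423 -0.16669976  0.32516999]
```

View pics/s1.png

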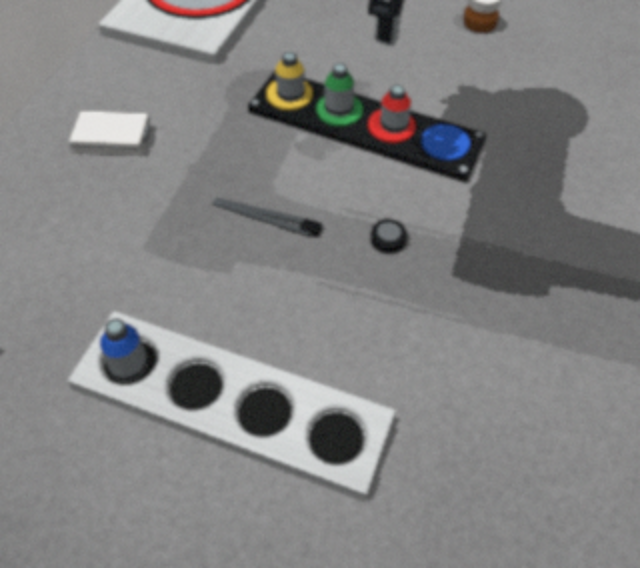

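The blue objective stands upright in the far pocket (crop 125,350), and the others are untouched. Red next.

apply_moves(plan="0 4 -18 0;0 0 -28 0;0 0 -28 0;0 0 -20 0;0 0 -12 0;0 0 -7 0;0 0 -3 0;0 0 0 0;0 0 0 0;0 0 0 0")

```text
time: 16.55
eef_pos: [0.516, -0.1588, 0.2007]
orientation: [3.126, 0.019, 3.089]
ft_force: [-0.3, 0.6, 0.2]
opening: 0.0855
```

apply_moves(plan="-3 -6 1 0;0 0 0 0;0 0 0 0;0 0 0 0;0 0 0 0;0 0 0 0;0 0 0 0;0 0 0 0;0 0 0 0;0 0 0 0")

```text
time: 17.8
eef_pos: [0.5129, -0.1653, 0.2023]
orientation: [3.126, 0.02, 3.089]
ft_force: [0.6, 0.7, 0.1]
opening: 0.0852
```

apply_moves(plan="0 0 0 0;0 0 0 0;0 0 0 0;0 0 0 0;0 0 0 0;0 0 0 0;0 0 0 0;0 0 0 0;0 0 15 0;0 0 25 0", gripper=-1)

```text
time: 19.05
eef_pos: [0.512, -0.1652, 0.2416]
orientation: [3.126, 0.014, 3.089]
ft_force: [0.2, 0.9, -1.3]
opening: 0.0329
```

apply_moves(plan="0 0 28 0;4 20 20 0;7 38 10 0;8 48 0 0;9 50 0 0;9 50 0 0;9 50 0 0;8 46 0 0;6 34 0 0;4 20 0 0")

```text
time: 20.3
eef_pos: [0.5755, 0.2003, 0.3133]
orientation: [3.124, 0.024, 3.085]
ft_force: [-0.6, -0.6, -1.4]
opening: 0.0328
```

apply_moves(plan="2 8 0 0;0 5 0 0;0 0 0 0;0 0 0 0;0 0 0 0;0 0 0 0;0 0 0 0;0 0 0 0;0 0 0 0;0 0 0 0")

```text
time: 21.55
eef_pos: [0.5777, 0.2112, 0.3142]
orientation: [3.125, 0.024, 3.082]
ft_force: [0.0, -0.3, -1.4]
opening: 0.0326
```

apply_moves(plan="0 0 -15 0;0 0 -25 0;0 0 -25 0;0 0 -20 0;0 0 -12 0;0 0 -6 0;0 0 0 0;0 0 0 0;0 0 0 0;0 0 0 0")

```text
time: 22.8
eef_pos: [0.5772, 0.2111, 0.2053]
orientation: [3.124, 0.024, 3.082]
ft_force: [0.6, 0.4, -1.6]
opening: 0.0328
```

apply_moves(plan="1 -1 -4 0;0 0 -3 0;0 0 -1 0;0 0 -1 0;0 0 -1 0;0 0 0 0;0 0 0 0;0 0 -1 0;0 0 0 0;0 0 0 0")

```text
time: 24.05
eef_pos: [0.5784, 0.2102, 0.1946]
orientation: [3.123, 0.025, 3.083]
ft_force: [0.2, 0.7, -1.0]
opening: 0.0328
```

apply_moves(plan="0 0 -1 0;0 0 0 0;0 0 0 0;0 0 0 0;0 0 -1 0;0 0 0 0;0 0 0 0;0 0 0 0;0 0 0 0;0 0 0 0")

```text
time: 25.3
eef_pos: [0.5786, 0.2102, 0.1946]
orientation: [3.123, 0.026, 3.083]
ft_force: [-0.7, 0.3, 1.5]
opening: 0.0329
```

apply_moves(plan="0 0 0 0;0 0 0 0;0 0 0 0;0 0 0 0;0 0 15 0;0 0 25 0;0 0 30 0;0 -5 25 0;0 -30 0 0;1 -45 0 0", gripper=1)

```text
time: 26.55
eef_pos: [0.5796, 0.1305, 0.2987]
orientation: [3.121, 0.032, 3.087]
ft_force: [-0.1, -0.9, 0.7]
opening: 0.0857
```

apply_moves(plan="1 -50 0 0;1 -50 0 0;1 -50 0 0;0 -45 0 0;0 -38 0 0;0 -26 0 0;0 -16 0 0;0 -8 0 0;0 0 0 0;0 0 0 0")

```text
time: 27.8
eef_pos: [0.5815, -0.1631, 0.3109]
orientation: [3.12, 0.045, 3.087]
ft_force: [0.3, -0.3, -0.2]
opening: 0.0851
```

apply_moves(plan="-2 -4 -12 0;0 0 -20 0;0 0 -25 0;0 0 -20 0;0 0 -12 0;0 0 -6 0;0 0 -4 0;0 0 0 0;0 0 0 0;0 0 0 0")

```text
time: 29.05
eef_pos: [0.579, -0.1649, 0.207]
orientation: [3.12, 0.046, 3.091]
ft_force: [0.4, -0.4, -0.3]
opening: 0.0856
```

```bash
python3 look.py w4
```

```text
29.05 [ 0.579  -0.1649  0.207 ] [178.74   2.64 177.12] 0.08561241403794145 [ 0.4 -0.4 -0.3]
[[0.05, 0.93, 0.364, 0.499], [0.999, -0.054, 0.002, -0.16], [0.022, 0.364, -0.931, 0.174], [0.0, 0.0, 0.0, 1.0]] 333.7217280161777
```

View pics/w4.png

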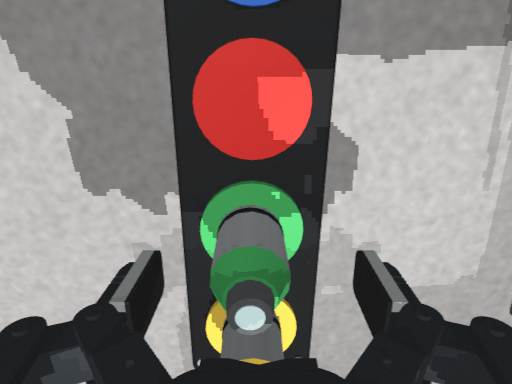

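The green objective is centred at col 250 and the jaws at ~258, so I need about 3.5 mm more in −y, as computed.

apply_moves(plan="0 -3.5 -2 0;0 0 0 0;0 0 0 0;0 0 0 0;0 0 0 0;0 0 0 0;0 0 0 0;0 0 0 0;0 0 0 0;0 0 0 0")

```text
time: 30.35
eef_pos: [0.5791, -0.1686, 0.2053]
orientation: [3.12, 0.047, 3.091]
ft_force: [0.7, 0.1, 0.5]
opening: 0.0856
```

apply_moves(plan="0 0 0 0;0 0 0 0;0 0 0 0;0 0 0 0;0 0 0 0;0 0 0 0;0 0 0 0;0 0 0 0;0 0 15 0;0 0 25 0", gripper=-1)

```text
time: 31.6
eef_pos: [0.5782, -0.1685, 0.2442]
orientation: [3.119, 0.041, 3.091]
ft_force: [1.1, 0.3, -1.5]
opening: 0.0327
```

apply_moves(plan="0 0 25 0;-4 15 15 0;-7 30 5 0;-10 40 0 0;-10 45 0 0;-10 45 0 0;-10 45 0 0;-8 42 0 0;-6 36 0 0;-4 26 0 0")

```text
time: 32.85
eef_pos: [0.502, 0.1678, 0.2972]
orientation: [3.116, 0.045, 3.09]
ft_force: [0.7, 0.3, -1.3]
opening: 0.0326
```

apply_moves(plan="-2 18 0 0;0 12 0 0;0 7 0 0;0 0 0 0;0 0 0 0;0 0 0 0;0 0 0 0;0 0 0 0;0 0 0 0;0 0 0 0")

```text
time: 34.1
eef_pos: [0.4993, 0.206, 0.2975]
orientation: [3.116, 0.044, 3.089]
ft_force: [0.5, -1.1, -1.2]
opening: 0.0324
```

apply_moves(plan="8 3 -10 0;0 0 -20 0;0 0 -22 0;0 0 -18 0;0 0 -10 0;0 0 -6 0;0 0 0 0;0 0 0 0;0 0 0 0;0 0 0 0")

```text
time: 35.35
eef_pos: [0.5094, 0.21, 0.2082]
orientation: [3.114, 0.047, 3.089]
ft_force: [-0.2, -0.6, -2.4]
opening: 0.0326
```

apply_moves(plan="-2 -1 -4 0;0 0 -3 0;0 0 -1 0;0 0 -1 0;0 0 -1 0;0 0 0 0;0 0 0 0;0 0 -1 0;0 0 0 0;0 0 0 0")

```text
time: 36.6
eef_pos: [0.5074, 0.209, 0.1976]
orientation: [3.114, 0.048, 3.09]
ft_force: [-1.6, -0.3, -0.4]
opening: 0.0331
```

apply_moves(plan="0 0 -1 0;0 0 0 0;0 0 0 0;0 0 0 0;0 0 0 0;0 0 0 0;0 0 0 0;0 0 0 0;0 0 0 0;0 0 0 0")

```text
time: 37.85
eef_pos: [0.5076, 0.2091, 0.1976]
orientation: [3.114, 0.049, 3.09]
ft_force: [-1.9, -0.4, 1.4]
opening: 0.0327
```

apply_moves(plan="0 0 0 0;0 0 0 0;0 0 0 0;0 0 0 0;0 0 15 0;0 0 25 0;0 0 30 0;0 0 25 0;5 -15 10 0;10 -30 0 0", gripper=1)

```text
time: 39.1
eef_pos: [0.5227, 0.1633, 0.3109]
orientation: [3.112, 0.053, 3.093]
ft_force: [-0.2, -0.1, -1.0]
opening: 0.0856
```

apply_moves(plan="14 -40 0 0;15 -42 0 0;15 -42 0 0;15 -42 0 0;15 -42 0 0;14 -40 0 0;12 -34 0 0;9 -26 0 0;5 -16 0 0;3 -8 0 0")

```text
time: 40.35
eef_pos: [0.6402, -0.189, 0.3114]
orientation: [3.112, 0.051, 3.089]
ft_force: [0.2, -0.3, 0.5]
opening: 0.0852
```

apply_moves(plan="0 8 0 0;0 7 -12 0;0 0 -22 0;0 0 -22 0;0 0 -20 0;0 0 -12 0;0 0 -6 0;0 0 0 0;0 0 0 0;0 0 0 0")

```text
time: 41.6
eef_pos: [0.64, -0.1674, 0.2139]
orientation: [3.111, 0.053, 3.095]
ft_force: [-0.5, 0.8, 0.1]
opening: 0.0854
```

```bash
python3 look.py w5
```

```text
41.6 [ 0.64   -0.1674  0.2139] [178.22   3.04 177.35] 0.08542671558308662 [-0.5  0.8  0.1]
[[0.045, 0.928, 0.371, 0.56], [0.999, -0.053, 0.012, -0.162], [0.031, 0.37, -0.929, 0.18], [0.0, 0.0, 0.0, 1.0]] 333.7217280161777
```

View pics/w5.png

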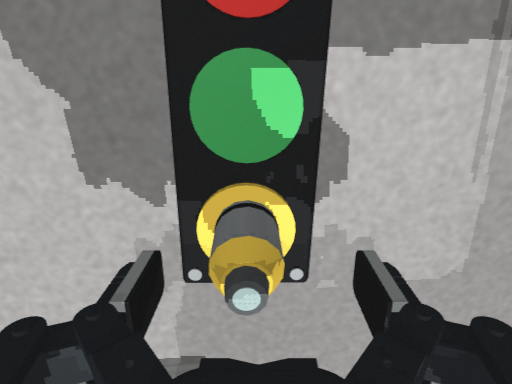

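The yellow objective is at col 246 and the jaw centre at 258, so about −5.5 mm in y, which matches the calculation.

apply_moves(plan="0 -5 -6 0;0 0 -5 0;0 0 0 0;0 0 0 0;0 0 0 0;0 0 0 0;0 0 0 0;0 0 0 0;0 0 0 0;0 0 0 0")

```text
time: 42.9
eef_pos: [0.6401, -0.1729, 0.2029]
orientation: [3.111, 0.054, 3.095]
ft_force: [-0.5, 0.1, -0.6]
opening: 0.0857
```

apply_moves(plan="0 0 0 0;0 0 0 0;0 0 0 0;0 0 0 0;0 0 0 0;0 0 0 0;0 0 0 0;0 0 0 0;0 0 15 0;0 0 25 0", gripper=-1)

```text
time: 44.15
eef_pos: [0.639, -0.1727, 0.241]
orientation: [3.11, 0.047, 3.095]
ft_force: [0.0, -0.0, -2.5]
opening: 0.0332
```

apply_moves(plan="0 0 25 0;-8 12 15 0;-14 26 5 0;-20 36 0 0;-22 40 0 0;-22 40 0 0;-22 40 0 0;-22 40 0 0;-20 38 0 0;-16 32 0 0")

```text
time: 45.4
eef_pos: [0.462, 0.1406, 0.2906]
orientation: [3.106, 0.048, 3.092]
ft_force: [-0.6, 0.3, -3.1]
opening: 0.0326
```

apply_moves(plan="-12 26 0 0;-8 18 0 0;-4 12 0 0;0 6 0 0;0 0 0 0;0 0 0 0;0 0 0 0;0 0 0 0;0 0 0 0;0 0 0 0")

```text
time: 46.65
eef_pos: [0.4341, 0.2048, 0.2906]
orientation: [3.105, 0.046, 3.094]
ft_force: [-0.0, -1.0, -1.9]
opening: 0.0329
```

apply_moves(plan="6 3 -10 0;0 0 -20 0;0 0 -20 0;0 0 -16 0;0 0 -10 0;0 0 -5 0;0 0 0 0;0 0 0 0;0 0 0 0;0 0 0 0")

```text
time: 47.9
eef_pos: [0.4416, 0.2087, 0.2064]
orientation: [3.103, 0.048, 3.094]
ft_force: [-0.1, -0.6, -2.8]
opening: 0.0329
```

apply_moves(plan="0 0 -4 0;0 0 -3 0;0 0 -2 0;0 0 -1 0;0 0 -1 0;0 0 0 0;0 0 0 0;0 0 -1 0;0 0 0 0;0 0 0 0")

```text
time: 49.15
eef_pos: [0.4419, 0.2089, 0.1953]
orientation: [3.102, 0.05, 3.094]
ft_force: [-0.4, -0.3, 0.0]
opening: 0.0329
```

apply_moves(plan="0 0 -1 0;0 0 0 0;0 0 0 0;0 0 0 0;0 0 0 0;0 0 0 0;0 0 0 0;0 0 0 0;0 0 0 0;0 0 0 0")

```text
time: 50.4
eef_pos: [0.442, 0.209, 0.1953]
orientation: [3.103, 0.05, 3.095]
ft_force: [-1.7, 0.7, 1.4]
opening: 0.0331
```

Contact: the weight is off the gripper. Release, rise and move clear.

apply_moves(plan="0 0 0 0;0 0 0 0;0 0 0 0;0 0 0 0;0 0 15 0;0 0 25 0;0 0 30 0;0 0 30 0;0 -20 20 0;0 -35 0 0", gripper=1)

```text
time: 51.65
eef_pos: [0.4421, 0.1537, 0.3255]
orientation: [3.1, 0.056, 3.098]
ft_force: [0.5, -1.0, -0.3]
opening: 0.0849
```

apply_moves(plan="0 -40 0 0;0 -40 0 0;0 -40 0 0;0 -40 0 0;0 -30 0 0;0 -20 0 0;0 0 0 0;0 0 0 0;0 0 0 0;0 0 0 0")

```text
time: 52.9
eef_pos: [0.4402, -0.0639, 0.3373]
orientation: [3.096, 0.07, 3.098]
ft_force: [-0.3, -0.6, 0.3]
opening: 0.0854
```

Run:
```python
from bench import bot
from h import *
ims=[]
for n,(a,b,c,d_) in dict(side=(230,350,100,300),top=(100,270,60,260)).items():
    p,d=bot.get_image(n);ims.append(cv2.resize(p[a:b,c:d_,::-1],(600,(b-a)*3 if n=="side" else 240*1),interpolation=cv2.INTER_CUBIC) if n=="side" else cv2.resize(p[a:b,c:d_,::-1],None,fx=1.4,fy=1.4))
    c=bot.get_calibration(n);K,T=c['K'],c['cam_to_world'];v,u=np.mgrid[:384,:512]
    P=np.stack([(u-K[0,2])/K[0,0]*d,(v-K[1,2])/K[0,0]*d,d],-1)@T[:3,:3].T+T[:3,3]
    for (x,y),h in zip([(.647,.2125),(.581,.2127),(.5145,.213),(.4485,.2137)],(64,52,60,56)):
        q=P[(np.hypot(P[...,0]-x,P[...,1]-y)<.025)&(d>0)];t=q[q[:,2]>q[:,2].max()-.004]
        print(n,"top z",(q[:,2].max()*1000).round(1),"expect",h+10,"tip off mm",((t.mean(0)[:2]-[x,y])*1000).round(1))
cv2.imwrite('pics/f1.png',ims[0]);cv2.imwrite('pics/f2.png',ims[1]);print(bot.get_obs()['eef_pos'])
```

```text
side top z 77.1 expect 74 tip off mm [-0.5  2.6]
side top z 64.9 expect 62 tip off mm [0.5 0.3]
side top z 73.3 expect 70 tip off mm [-1.   0.4]
side top z 69.3 expect 66 tip off mm [1.1 1.5]
top top z 76.6 expect 74 tip off mm [-0.6  1.4]
top top z 64.5 expect 62 tip off mm [ 0.8 -0.6]
top top z 72.8 expect 70 tip off mm [-0.6 -0.2]
top top z 69.5 expect 66 tip off mm [0.8 0.3]
[ 0.44018697 -0.06399327  0.33717424]
```

View pics/f1.png

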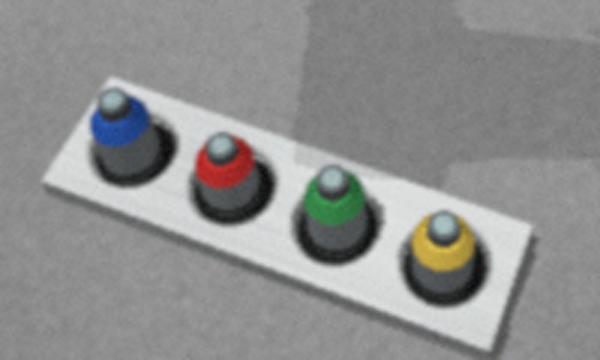

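View pics/f2.png

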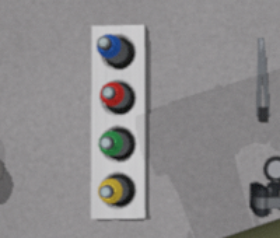

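Both views show all four upright in their pockets, in order from far to near: blue, red, green, yellow. The gripper is clear of everything. Handing in.

```bash
python3 -c "
from bench import bot
print(bot.close_job())"
```

```text
the job is handed in; nothing more can be done
None
```

All four objectives are in the loading rack in reverse order, and I handed the job in at about 53 s. From the farthest pocket to the nearest they are blue, red, green and yellow. Each was lowered until the wrist force showed the pocket floor carrying its weight, then released.

- **Final checks:** the side and top views show all four upright in the right pockets. Tips lie within about 2.7 mm of the pocket centres, against 8 mm of clearance.
- **Disagreement:** measured top heights read 2.5–3.5 mm above nominal for all four. I took this as depth noise, because I used the highest reading in each pocket, and the touchdown heights fitted the pocket floors.
- **Tool tilt:** the tool drifted by up to about 4° over the job, mainly during fast moves. I corrected the grasp and placing positions for it, and it was nearly the same at pick and place for each objective.

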